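# Wipe the porcelain chips off the snipping board into its catch tray

### The arm

A 6-joint arm with a two-finger parallel gripper is mounted at the origin on the work surface. World frame = base frame: x ahead of the robot, y to its left, z up, the work surface at z = 0. Lengths are in m, angles in rad, forces in N, time in s.
With the tool pointing down it reaches from about 0.4 to 0.825 m from the base axis. Payload 7 kg.
Tool frame: the origin (TCP) lies on the centre line of the jaws, within the pads' length; the fingertips stand tip_reach ahead of it and the grasp point (between the pads) is the TCP (tip_reach is the distance from the TCP to the fingertips, in m); z points along the fingers, y is the line along which they close (so a half turn about z gives the same grasp; the last joint's range is limited). The gripper opens to 88 mm and grips with 3 to 60 N. Pads are 19 mm wide; open, the fingers measure 130 mm over their backs; the gripper's body (78 mm by 193 mm) begins 47 mm behind the grasp point.
Start: joints at [-0.882, 0.359, 0.012, 0, -1.224, -0.288], TCP at [0.263, -0.621, 0.246] pointing down, gripper open.
Joint ranges: [-3.07, 3.07], [-1.43, 2.12], [-1.02, 1.25], [-3.03, 1.67], [-3.05, -0], [-3.03, 3.03]. Speed limits (rad/s): [2.39, 2.39, 3.01, 3.14, 3.14, 3.14].

### API

Orientations are given as [roll, pitch, yaw] about the fixed x, y, z axes, in that order (R = Rz(yaw) Ry(pitch) Rx(roll)).
In Python, from station import get_state, grab_frame, calibration, job_done, find_in, mark_of, tip_reach gives the robot as it stands.
- The arm moves only by the shell command python3 -m handwheel 'ROWS' [OPENING] [FORCE]. ROWS is JSON, a list of rows, each an object with "delta_pos": the shift along the world's x, y, z in units of 30 mm (1.0 is 30 mm), a list of three; "dr": the turn, a rotation vector about the world's x, y, z in degrees, a list of three. In form: [{"delta_pos": [tx, ty, tz], "dr": [rx, ry, rz]}, ...]. A call has 1 to 10 rows; each row shifts and turns the commanded pose from where the row before left it; what a row does not reach is not made up. A row lasts 1/10 s, in which the tool goes at most 50 mm and 8.59 degrees, less where a joint would pass 70% of its speed; a pose out of reach is approached as far as the arm can. A call is refused whole if a number of a shift passes 1 or a number of a turn 8.59, either way. A call with a gripper value outside its range is refused whole. OPENING is the closure, from -1 (fully open) to 1 (shut), set as the call begins (- or left out, the last holds). The fingers move at their own pace and stop on an object; FORCE is the grip in N (left out, the last holds). Time passes only in rows, so rows that do not move let the fingers close. It gives the time, the measured TCP pose, the force, the opening and the grip force at its end, in the units of the state.
- get_state(): the state, without advancing time (a new reading comes with each control period).
- grab_frame(name): name is "scene" or "top" or "wrist"; returns the picture (400x640x3 uint8, red, green, blue); there is no depth.
- calibration(name): a dict with "fx", "fy", "cx", "cy" (pixels), "extrinsics" (4x4, takes a point from world to camera coordinates). Camera axes: x right, y down, z forward; pixel columns grow to the right and rows downward; lengths in m; the calibration is good to about 2 mm. A picture is of the moment at which its call begins: read the wrist's pose just before it. calibration takes no time and is no camera call; for the wrist camera it gives the pose at the moment of the call.
- job_done(): hands the job in; it is judged then, once.
Trained networks look in the newest picture that a camera, given by its name, has taken for a name from the list of things; names that differ only in an ending like _2 or _b are one class to them, and where a whole thing is asked for, a point or a joint stands for the part that bears it (a point fixed in the world has none). Each returns a list of dicts, best first, with "conf" (0 to 1); they miss things now and then, are a little off and sometimes report something else, mostly with a low value. They report only what shows in the picture. A call takes as long as a camera call.
- find_in(camera, query): "location" ([column, row] in pixels, amid what is visible of it).
- mark_of(camera, query): "location" ([column, row] in pixels: a listed point, or the origin of a listed thing).
The state is a dict: "t": time; "q": joint angles; "qd": joint speeds; "joint_efforts": joint torques, N m; "eef_pos": TCP position; "ee_rot": TCP orientation; "force": force on the tool from outside, world axes, zero at the start; "moment": the same for the moment, N m; "width": finger opening in m; "gripper_force": force on a finger pad.
Only numpy, scipy, OpenCV 4.12 (cv2) and the standard library are available. Lean on these libraries where they do the work, as an engineer would, in place of code of your own. Each camera call takes 0.05 s, during which the arm holds its last target. There are 200 camera calls.

### The job

Take the long-footed wooden scraper block by its handle and wipe the two loose porcelain chips off the plywood board into the steel catch tray fixed to the board's end; touch the chips only with the scraper. Then stand the scraper back upright on the table where you took it from.

Things in the scene. Friction and masses are not known exactly. Their poses are not given: they have to be found in the camera images.
- scraper: Wooden scraper, loose, 0.25 kg, standing. Foot: bar 28 mm thick (x) by 140 long (y), 0 to 30 mm high, rubber sole; on its middle a flat upright grip 22 mm thick (x), 70 wide (y), 30 to 95 mm high: pinch it across x from above. Origin: centre of the sole; z up. Front and back alike. The tool with a 60 mm square foot and a ball on a stem is a bystander; the two may swap places.
- board: Plywood board, fixed, flat top 35 mm above the table, 220 mm along x by 180 along y. Origin: centre of its underside, at table height; z up. At its +x end, from x = 110 to 200 mm and as wide as the board, an open steel tray: floor 4 mm above the table, 3 mm walls on the other three sides up to 35 mm. No wall between board and tray: what is pushed past x = 110 mm drops in.
- chip_a: Loose white porcelain chip, irregular, 32 by 26 mm and 7 mm thick, about 12 g, lying flat on the board within about 55 mm of the board's middle, on its +y half. Origin: centre of its underside. (A like chip lying on the table does not belong to the job.)
- chip_b: A second chip like it, on the board's -y half; both lie within the reach of one straight wipe of the scraper along the board's middle line.

How it is judged:
On the way, in this order (a step that is already met when the one before it is completed fails the run):
1. the scraper has been lifted off the table while both chips still lie on the board (height (world z) of scraper above 0.04 m and x of each of chip_a, chip_b in the frame of board below 0.115 m and z of each of chip_a, chip_b in the frame of board above 0.028 m), for 0.1 s.
2. both chips are in the catch tray while the scraper is still held in the gripper (x of chip_a in the frame of board between 0.108 and 0.202 m and y of chip_a in the frame of board between -0.092 and 0.092 m and z of chip_a in the frame of board between -0.002 and 0.032 m and x of chip_b in the frame of board between 0.108 and 0.202 m and y of chip_b in the frame of board between -0.092 and 0.092 m and z of chip_b in the frame of board between -0.002 and 0.032 m and contact force between the fingers and scraper above 1 N and height (world z) of scraper above 0.02 m), for 0.2 s.
At the end, for the whole second after the job is handed in: Both chips lie at rest in the catch tray (between the board's end and the tray's outer wall), and the scraper stands at rest on the table, upright within 10 degrees and within 60 mm of where it stood at the start (x of chip_a in the frame of board between 0.108 and 0.202 m and y of chip_a in the frame of board between -0.092 and 0.092 m and z of chip_a in the frame of board between -0.002 and 0.032 m and x of chip_b in the frame of board between 0.108 and 0.202 m and y of chip_b in the frame of board between -0.092 and 0.092 m and z of chip_b in the frame of board between -0.002 and 0.032 m and height (world z) of scraper below 0.008 m and angle between scraper's own z axis and vertical below 0.17 rad and distance of scraper from where it was at the start of the episode below 0.06 m and linear speed of each of scraper, chip_a, chip_b below 0.02 m/s); the robot touches nothing.
It fails at once if the gripper or the arm touches a chip (only the scraper may) (contact force between any of the fingers, the arm and chip_a above 0.3 N or contact force between any of the fingers, the arm and chip_b above 0.3 N).
It also fails if it takes over 54 s, if anything falls off the work surface, if the arm or the gripper's body presses on something with over 40 N, if the wrist force passes 120 N, or if a joint passes its speed limit or range.

## Working session

There is one attempt and no reset: what is moved stays moved. The work goes in short steps, Python scripts to look and compute and a shell command to move; the robot and the scene stay as the last step left them, time stands still between calls to the robot, and variables do not carry over. Pictures are saved under pics/ and viewed, at most 10 in all, crops included, and the job is handed in when it is done.

```bash
mkdir -p pics
cat > h.py <<'E'
import numpy as np, cv2
from station import *
def ray(cam,uv,z):
    c=calibration(cam);E=np.array(c["extrinsics"]);R,t=E[:3,:3],E[:3,3]
    o=-R.T@t;d=R.T@np.array([(uv[0]-c["cx"])/c["fx"],(uv[1]-c["cy"])/c["fy"],1])
    return o+d*(z-o[2])/d[2]
def save(cam,n):
    im=grab_frame(cam);cv2.imwrite(f"pics/{n}.png",im[:,:,::-1]);return im
E
python3 - <<'E'
from h import *
np.set_printoptions(precision=3,suppress=True)
s=get_state();print(s["t"],s["eef_pos"],s["ee_rot"],s["width"],tip_reach)
save("top","top0");save("scene","sc0")
for cam in("top","scene"):
  for q,z in(("scraper",0),("board",0),("chip_a",.035),("chip_b",.035)):
    for r in mark_of(cam,q)[:4]: print(cam,q,round(r["conf"],2),np.round(r["location"]),ray(cam,r["location"],z))
E
```

```text
0.0 [ 0.263 -0.621  0.245] [ 3.14  -0.    -2.741] 0.08805055166138627 0.019
top scraper 0.82 [425. 271.] [ 0.454 -0.274  0.   ]
top board 0.71 [245. 211.] [0.546 0.05  0.   ]
top chip_a 0.66 [256. 210.] [0.544 0.026 0.035]
top chip_b 0.66 [256. 210.] [0.544 0.026 0.035]
scene scraper 0.86 [184. 239.] [ 0.465 -0.272  0.   ]
scene board 0.93 [363. 146.] [ 0.553  0.054 -0.   ]
scene board 0.65 [181. 237.] [ 0.459 -0.274  0.   ]
scene chip_a 0.79 [350. 145.] [0.55  0.022 0.035]
scene chip_a 0.47 [366. 120.] [0.534 0.08  0.035]
scene chip_b 0.79 [350. 145.] [0.55  0.022 0.035]
scene chip_b 0.47 [366. 120.] [0.534 0.08  0.035]
```

View pics/top0.png

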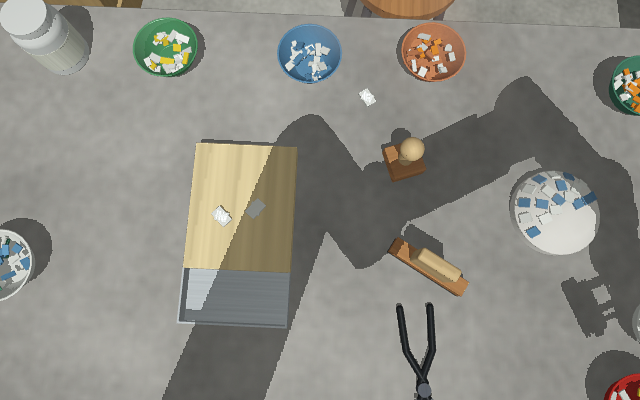

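View pics/sc0.png

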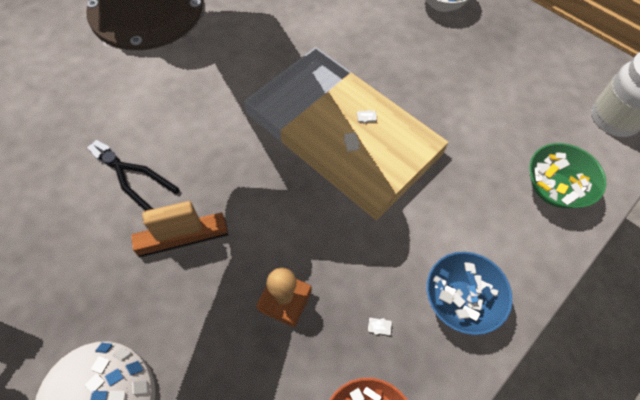

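The top view shows the board with the tray toward the robot (rows 268–325) and its chips at (222,215) lit and (256,208) in shadow. The scraper runs from (392,242) to (464,290), with the ball-tool at (405,160) and the pliers at (415,330).

Run:
```python
from h import *
np.set_printoptions(precision=3,suppress=True)
P=lambda uv,z:ray("top",uv,z)
f=[P(p,.035) for p in((196,142),(297,147),(289,271),(187,267),(288,327),(179,322))]
for p in f: print(p)
print("chips",P((222,215),.042),P((256,208),.042))
e=[P(p,.03) for p in((389,247),(398,239),(460,296),(467,285))]
for p in e: print(p)
print("foot c",sum(e)/4); d=(e[2]+e[3]-e[0]-e[1])/2; print(d,np.linalg.norm(d),np.degrees(np.arctan2(d[1],d[0])))
# grip top
g=[P(p,.095) for p in((413,255),(420,247),(456,282),(463,270))]; print("grip",sum(g)/4)
c=calibration("wrist");E=np.array(c["extrinsics"]);print(-E[:3,:3].T@E[:3,3],E[:3,:3])
```

```text
[0.661 0.14  0.035]
[ 0.659 -0.04   0.035]
[ 0.442 -0.038  0.035]
[0.441 0.133 0.035]
[ 0.353 -0.041  0.035]
[0.353 0.137 0.035]
chips [0.531 0.081 0.042] [0.545 0.024 0.042]
[ 0.49  -0.205  0.03 ]
[ 0.504 -0.221  0.03 ]
[ 0.414 -0.324  0.03 ]
[ 0.433 -0.336  0.03 ]
foot c [ 0.46  -0.272  0.03 ]
[-0.074 -0.117  0.   ] 0.1388730200658718 -122.23392047593936
grip [ 0.462 -0.27   0.095]
[ 0.193 -0.65   0.385] [[-0.39   0.921  0.001]
 [ 0.884  0.375  0.28 ]
 [ 0.258  0.11  -0.96 ]]
```

```bash
python3 -m handwheel '[{"delta_pos":[0.55,0.97,0],"dr":[0,0,3.5]},{"delta_pos":[0.55,0.97,0],"dr":[0,0,3.5]},{"delta_pos":[0.55,0.97,0],"dr":[0,0,3.5]},{"delta_pos":[0.55,0.97,0],"dr":[0,0,3.5]},{"delta_pos":[0.55,0.97,0],"dr":[0,0,3.5]},{"delta_pos":[0.55,0.97,0],"dr":[0,0,3.5]},{"delta_pos":[0.55,0.97,0],"dr":[0,0,3.5]},{"delta_pos":[0.55,0.97,0],"dr":[0,0,3.5]},{"delta_pos":[0.55,0.97,0],"dr":[0,0,3.5]},{"delta_pos":[0.55,0.97,0],"dr":[0,0,3.5]}]' -1
python3 -m handwheel '[{"delta_pos":[0.5,0.95,0],"dr":[0,0,0]},{"delta_pos":[0.5,0.95,0],"dr":[0,0,0]},{"delta_pos":[0,0,0],"dr":[0,0,0]},{"delta_pos":[0,0,0],"dr":[0,0,0]}]'
python3 - <<'E'
from h import *
np.set_printoptions(precision=3,suppress=True)
s=get_state();print(s["t"],s["q"],s["eef_pos"],s["ee_rot"])
save("wrist","w1")
for r in mark_of("wrist","scraper")[:2]: print(r,ray("wrist",r["location"],0))
for r in find_in("wrist","scraper")[:2]: print(r,ray("wrist",r["location"],.06))
E
```

```text
t: 1.5
eef_pos: [0.4289, -0.3293, 0.2459]
ee_rot: [-3.141, 0.0, -2.127]
force: [0.1, 0.6, 0.4]
width: 0.0879
gripper_force: 0.0
t: 1.9
eef_pos: [0.4587, -0.2729, 0.2458]
ee_rot: [-3.141, 0.0, -2.128]
force: [0.1, 0.2, 0.3]
width: 0.0873
gripper_force: 0.0
1.9 [-0.169  0.126 -0.299  0.    -1.146 -0.388] [ 0.459 -0.273  0.246] [-3.141  0.    -2.128]
{'location': [321.8, 166.8], 'conf': 0.57} [ 0.461 -0.27   0.   ]
{'location': [320.0, 168.0], 'conf': 0.59} [ 0.456 -0.281  0.06 ]
```

View pics/w1.png

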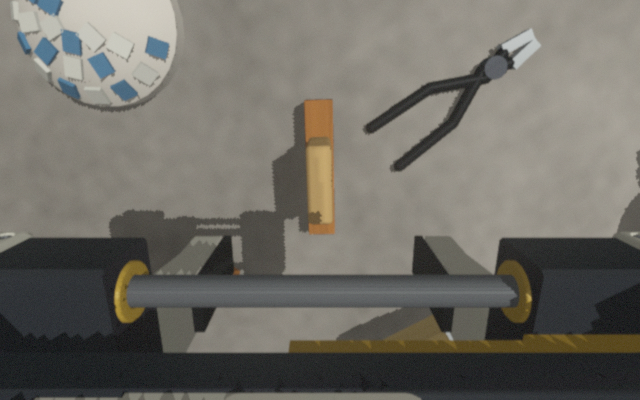

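The wrist view shows the scraper upright in the image (foot (305–334, 99–234), grip centred on col 320), square to the jaws. The estimate agrees within 2–3 mm, so I go down and grip.

```bash
python3 -m handwheel '[{"delta_pos":[0.05,0.1,-0.8],"dr":[0,0,0]},{"delta_pos":[0,0,-0.9],"dr":[0,0,0]},{"delta_pos":[0,0,-0.9],"dr":[0,0,0]},{"delta_pos":[0,0,-0.9],"dr":[0,0,0]},{"delta_pos":[0,0,-0.9],"dr":[0,0,0]},{"delta_pos":[0,0,-0.8],"dr":[0,0,0]},{"delta_pos":[0,0,-0.6],"dr":[0,0,0]},{"delta_pos":[0,0,-0.45],"dr":[0,0,0]},{"delta_pos":[0,0,0],"dr":[0,0,0]},{"delta_pos":[0,0,0],"dr":[0,0,0]}]' -1
python3 -m handwheel '[{"delta_pos":[0,0,0],"dr":[0,0,0]},{"delta_pos":[0,0,0],"dr":[0,0,0]},{"delta_pos":[0,0,0],"dr":[0,0,0]},{"delta_pos":[0,0,0],"dr":[0,0,0]},{"delta_pos":[0,0,0],"dr":[0,0,0]},{"delta_pos":[0,0,0],"dr":[0,0,0]},{"delta_pos":[0,0,0],"dr":[0,0,0]},{"delta_pos":[0,0,0],"dr":[0,0,0]}]' 1 45
```

```text
t: 3.05
eef_pos: [0.4596, -0.2712, 0.0582]
ee_rot: [3.141, -0.0, -2.131]
force: [-0.1, -0.2, -0.2]
width: 0.0875
gripper_force: 0.0
t: 3.85
eef_pos: [0.4598, -0.2705, 0.058]
ee_rot: [3.142, -0.0, -2.13]
force: [0.6, -0.1, -0.7]
width: 0.0292
gripper_force: 0.0
```

```bash
python3 -m handwheel '[{"delta_pos":[0,0,0],"dr":[0,0,0]},{"delta_pos":[0,0,0],"dr":[0,0,0]},{"delta_pos":[0,0,0],"dr":[0,0,0]},{"delta_pos":[0,0,0],"dr":[0,0,0]}]'
python3 -m handwheel '[{"delta_pos":[0,0,0.3],"dr":[0,0,0]},{"delta_pos":[0,0,0.6],"dr":[0,0,0]},{"delta_pos":[0,0,0.8],"dr":[0,0,0]},{"delta_pos":[0,0,0.8],"dr":[0,0,0]},{"delta_pos":[0,0,0.8],"dr":[0,0,0]},{"delta_pos":[0,0,0.7],"dr":[0,0,0]},{"delta_pos":[0,0,0],"dr":[0,0,0]},{"delta_pos":[0,0,0],"dr":[0,0,0]}]'
python3 - <<'E'
from h import *
print(get_state()["q"]); save("scene","sc2")
E
```

```text
t: 4.25
eef_pos: [0.4602, -0.2706, 0.0582]
ee_rot: [-3.141, 0.0, -2.13]
force: [2.1, -1.0, 1.0]
width: 0.0216
gripper_force: 44.9
t: 5.05
eef_pos: [0.4592, -0.2702, 0.1779]
ee_rot: [3.141, 0.001, -2.13]
force: [-0.6, 0.8, -3.3]
width: 0.0219
gripper_force: 44.9
[-1.64002486e-01  1.82298257e-01 -3.95952481e-01 -7.93388773e-04
 -9.92732372e-01 -3.95158231e-01]
```

View pics/sc2.png

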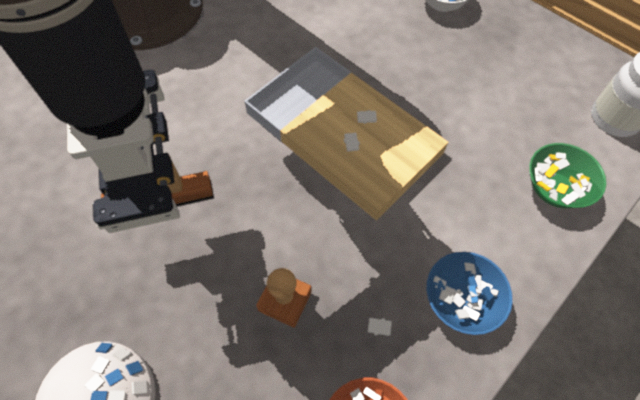

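The scene view shows the scraper held upright and level; both chips are still on the board at (350,142) and (367,117). I carry it to a point behind the chips.

```bash
python3 -m handwheel '[{"delta_pos":[0.25,0.6,0],"dr":[0,0,2.7]},{"delta_pos":[0.45,0.95,0],"dr":[0,0,2.7]},{"delta_pos":[0.45,0.95,0],"dr":[0,0,2.7]},{"delta_pos":[0.45,0.95,0],"dr":[0,0,2.7]},{"delta_pos":[0.45,0.95,0],"dr":[0,0,2.7]},{"delta_pos":[0.45,0.95,0],"dr":[0,0,2.7]},{"delta_pos":[0.45,0.95,0],"dr":[0,0,2.7]},{"delta_pos":[0.45,0.95,0],"dr":[0,0,2.7]},{"delta_pos":[0.45,0.95,0],"dr":[0,0,2.7]},{"delta_pos":[0.45,0.95,0],"dr":[0,0,2.7]}]'
python3 -m handwheel '[{"delta_pos":[0.45,0.95,0],"dr":[0,0,2.7]},{"delta_pos":[0.45,0.65,0],"dr":[0,0,2.3]},{"delta_pos":[0,0,-0.5],"dr":[0,0,0]},{"delta_pos":[0,0,-0.7],"dr":[0,0,0]},{"delta_pos":[0,0,-0.5],"dr":[0,0,0]},{"delta_pos":[0,0,0],"dr":[0,0,0]},{"delta_pos":[0,0,0],"dr":[0,0,0]},{"delta_pos":[0,0,0],"dr":[0,0,0]}]'
python3 - <<'E'
from h import *
s=get_state();print(s["q"],s["force"]); save("scene","sc3");save("top","top3")
a=cv2.imread("pics/sc3.png")[40:260,170:490];b=cv2.imread("pics/top3.png")[100:340,130:450]
cv2.imwrite("pics/m3.png",cv2.resize(np.vstack([a,b]),None,fx=1.25,fy=1.25))
E
```

```text
t: 6.1
eef_pos: [0.5882, 0.0051, 0.1762]
ee_rot: [3.138, -0.001, -1.657]
force: [0.3, -0.5, -2.1]
width: 0.0218
gripper_force: 44.9
t: 6.9
eef_pos: [0.6162, 0.052, 0.1275]
ee_rot: [-3.141, -0.0, -1.571]
force: [-0.6, -0.5, -2.8]
width: 0.0222
gripper_force: 44.9
[ 3.99694119e-01  3.63841187e-01 -2.69928663e-01  2.96898315e-04
 -9.36662670e-01 -4.00434632e-01] [-0.60297482 -0.50276006 -2.80545937]
```

View pics/m3.png

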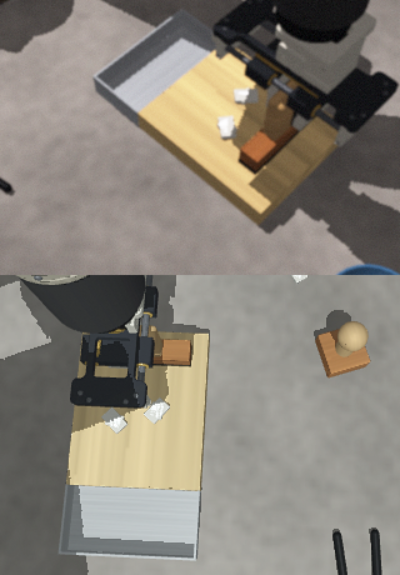

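The picture shows the scraper square across the board, with both chips (whole, between foot and tray) in front of it. I lower it to about 1 mm off the board and wipe.

```bash
python3 -m handwheel '[{"delta_pos":[0,0,-0.4],"dr":[0,0,0]},{"delta_pos":[0,0,-0.4],"dr":[0,0,0]},{"delta_pos":[0,0,-0.2],"dr":[0,0,0]},{"delta_pos":[0,0,-0.12],"dr":[0,0,0]},{"delta_pos":[0,0,0],"dr":[0,0,0]},{"delta_pos":[0,0,0],"dr":[0,0,0]}]'
python3 -m handwheel '[{"delta_pos":[-0.1,0,0],"dr":[0,0,0]},{"delta_pos":[-0.25,0,0],"dr":[0,0,0]},{"delta_pos":[-0.25,0,0],"dr":[0,0,0]},{"delta_pos":[-0.25,0,0],"dr":[0,0,0]},{"delta_pos":[-0.25,0,0],"dr":[0,0,0]},{"delta_pos":[-0.25,0,0],"dr":[0,0,0]},{"delta_pos":[-0.25,0,0],"dr":[0,0,0]},{"delta_pos":[-0.25,0,0],"dr":[0,0,0]},{"delta_pos":[-0.25,0,0],"dr":[0,0,0]},{"delta_pos":[-0.2,0,0],"dr":[0,0,0]}]'
python3 - <<'E'
from h import *
save("scene","sc4");save("top","top4")
a=cv2.imread("pics/sc4.png")[40:260,170:490];b=cv2.imread("pics/top4.png")[100:340,130:450]
cv2.imwrite("pics/m4.png",cv2.resize(np.vstack([a,b]),None,fx=1.25,fy=1.25))
E
```

```text
t: 7.6
eef_pos: [0.6159, 0.052, 0.0932]
ee_rot: [3.142, -0.0, -1.571]
force: [0.1, -0.0, -1.7]
width: 0.0219
gripper_force: 44.9
t: 8.6
eef_pos: [0.5462, 0.052, 0.0935]
ee_rot: [-3.142, 0.0, -1.571]
force: [-0.3, 0.3, -3.4]
width: 0.0217
gripper_force: 44.9
```

View pics/m4.png

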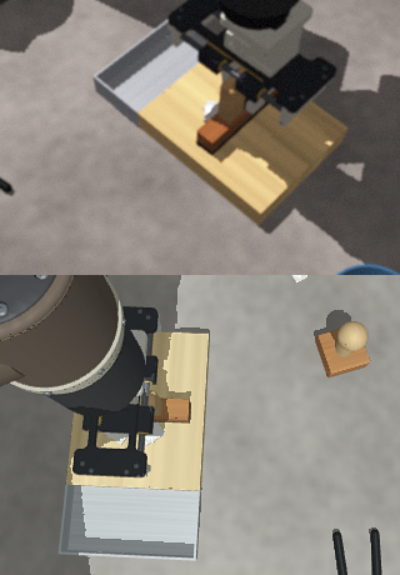

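Both chips are being pushed ahead of the foot, none left behind. I continue to the edge.

```bash
python3 -m handwheel '[{"delta_pos":[-0.25,0,0],"dr":[0,0,0]},{"delta_pos":[-0.25,0,0],"dr":[0,0,0]},{"delta_pos":[-0.25,0,0],"dr":[0,0,0]},{"delta_pos":[-0.25,0,0],"dr":[0,0,0]},{"delta_pos":[-0.25,0,0],"dr":[0,0,0]},{"delta_pos":[-0.25,0,0],"dr":[0,0,0]},{"delta_pos":[-0.25,0,0],"dr":[0,0,0]},{"delta_pos":[-0.25,0,0],"dr":[0,0,0]},{"delta_pos":[-0.25,0,0],"dr":[0,0,0]},{"delta_pos":[-0.25,0,0],"dr":[0,0,0]}]'
python3 -m handwheel '[{"delta_pos":[-0.25,0,0],"dr":[0,0,0]},{"delta_pos":[-0.25,0,0],"dr":[0,0,0]},{"delta_pos":[-0.25,0,0],"dr":[0,0,0]},{"delta_pos":[-0.25,0,0],"dr":[0,0,0]},{"delta_pos":[-0.1,0,0],"dr":[0,0,0]},{"delta_pos":[0,0,0],"dr":[0,0,0]},{"delta_pos":[0,0,0],"dr":[0,0,0]},{"delta_pos":[0,0,0],"dr":[0,0,0]}]'
python3 -m handwheel '[{"delta_pos":[0.4,0,0.3],"dr":[0,0,0]},{"delta_pos":[0.6,0,0.5],"dr":[0,0,0]},{"delta_pos":[0.8,0,0.8],"dr":[0,0,0]},{"delta_pos":[0.8,0,0.8],"dr":[0,0,0]},{"delta_pos":[0.8,0,0.8],"dr":[0,0,0]},{"delta_pos":[0,0,0],"dr":[0,0,0]},{"delta_pos":[0,0,0],"dr":[0,0,0]}]'
python3 - <<'E'
from h import *
save("scene","sc5");save("top","top5")
a=cv2.imread("pics/sc5.png")[40:260,170:490];b=cv2.imread("pics/top5.png")[100:340,130:450]
cv2.imwrite("pics/m5.png",cv2.resize(np.vstack([a,b]),None,fx=1.25,fy=1.25))
E
```

```text
t: 9.7
eef_pos: [0.4712, 0.052, 0.0935]
ee_rot: [-3.141, 0.0, -1.571]
force: [0.1, 0.6, -2.6]
width: 0.022
gripper_force: 44.9
t: 10.5
eef_pos: [0.4392, 0.0521, 0.0935]
ee_rot: [-3.141, 0.0, -1.571]
force: [-0.7, -0.4, -2.1]
width: 0.0217
gripper_force: 44.9
t: 11.2
eef_pos: [0.5409, 0.0519, 0.189]
ee_rot: [3.141, 0.0, -1.573]
force: [-1.1, 0.1, -3.7]
width: 0.0218
gripper_force: 44.9
```

View pics/m5.png

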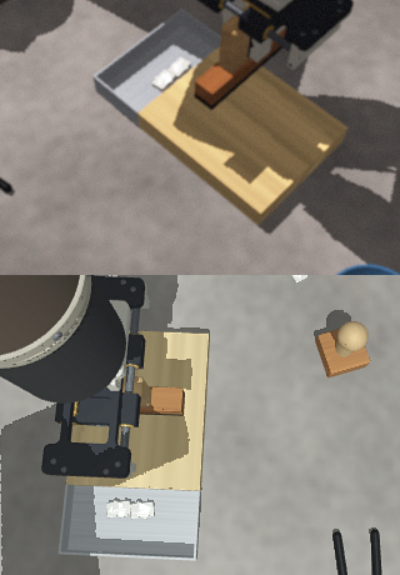

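Both chips lie flat in the tray (crop (120,508) and (145,509)). I take the scraper back.

```bash
python3 -m handwheel '[{"delta_pos":[-0.1,-0.6,0],"dr":[0,0,-2.7]},{"delta_pos":[-0.24,-0.95,0],"dr":[0,0,-2.7]},{"delta_pos":[-0.24,-0.95,0],"dr":[0,0,-2.7]},{"delta_pos":[-0.24,-0.95,0],"dr":[0,0,-2.7]},{"delta_pos":[-0.24,-0.95,0],"dr":[0,0,-2.7]},{"delta_pos":[-0.24,-0.95,0],"dr":[0,0,-2.7]},{"delta_pos":[-0.24,-0.95,0],"dr":[0,0,-2.7]},{"delta_pos":[-0.24,-0.95,0],"dr":[0,0,-2.7]},{"delta_pos":[-0.24,-0.95,0],"dr":[0,0,-2.7]},{"delta_pos":[-0.24,-0.95,0],"dr":[0,0,-2.7]}]'
python3 -m handwheel '[{"delta_pos":[-0.24,-0.95,0],"dr":[0,0,-2.7]},{"delta_pos":[-0.2,-0.65,0],"dr":[0,0,-2.3]},{"delta_pos":[0,0,-0.6],"dr":[0,0,0]},{"delta_pos":[0,0,-0.9],"dr":[0,0,0]},{"delta_pos":[0,0,-0.9],"dr":[0,0,0]},{"delta_pos":[0,0,-0.8],"dr":[0,0,0]},{"delta_pos":[0,0,-0.5],"dr":[0,0,0]},{"delta_pos":[0,0,-0.3],"dr":[0,0,0]},{"delta_pos":[0,0,0],"dr":[0,0,0]},{"delta_pos":[0,0,0],"dr":[0,0,0]}]'
```

```text
t: 12.3
eef_pos: [0.4713, -0.2236, 0.1889]
ee_rot: [3.14, -0.0, -2.046]
force: [-0.1, 0.8, -2.3]
width: 0.0218
gripper_force: 44.9
t: 13.3
eef_pos: [0.4598, -0.2706, 0.0699]
ee_rot: [-3.141, -0.0, -2.13]
force: [0.4, -0.3, -2.2]
width: 0.0219
gripper_force: 44.9
```

```bash
python3 -m handwheel '[{"delta_pos":[0,0,-0.2],"dr":[0,0,0]},{"delta_pos":[0,0,-0.12],"dr":[0,0,0]},{"delta_pos":[0,0,-0.07],"dr":[0,0,0]},{"delta_pos":[0,0,0],"dr":[0,0,0]},{"delta_pos":[0,0,0],"dr":[0,0,0]},{"delta_pos":[0,0,0],"dr":[0,0,0]}]'
```

```text
t: 13.9
eef_pos: [0.4598, -0.2705, 0.0582]
ee_rot: [-3.141, -0.0, -2.13]
force: [-1.2, 1.2, 5.5]
width: 0.0217
gripper_force: 44.9
```

In contact (force now upward 5.5 N), so I open partway, then fully, and rise.

```bash
python3 -m handwheel '[{"delta_pos":[0,0,0],"dr":[0,0,0]},{"delta_pos":[0,0,0],"dr":[0,0,0]},{"delta_pos":[0,0,0],"dr":[0,0,0]},{"delta_pos":[0,0,0],"dr":[0,0,0]},{"delta_pos":[0,0,0],"dr":[0,0,0]},{"delta_pos":[0,0,0],"dr":[0,0,0]},{"delta_pos":[0,0,0],"dr":[0,0,0]},{"delta_pos":[0,0,0],"dr":[0,0,0]}]' -1
python3 -m handwheel '[{"delta_pos":[0,0,0.3],"dr":[0,0,0]},{"delta_pos":[0,0,0.6],"dr":[0,0,0]},{"delta_pos":[0,0,0.9],"dr":[0,0,0]},{"delta_pos":[0,0,0.9],"dr":[0,0,0]},{"delta_pos":[0,0,0.9],"dr":[0,0,0]},{"delta_pos":[0,0,0.9],"dr":[0,0,0]},{"delta_pos":[0,0,0.9],"dr":[0,0,0]},{"delta_pos":[0,0,0],"dr":[0,0,0]},{"delta_pos":[0,0,0],"dr":[0,0,0]},{"delta_pos":[0,0,0],"dr":[0,0,0]}]'
python3 - <<'E'
from h import *
save("scene","sc6");save("top","top6")
a=cv2.imread("pics/sc6.png")[40:280,80:400];b=cv2.imread("pics/top6.png")[120:360,160:480]
cv2.imwrite("pics/m6.png",cv2.resize(np.vstack([a,b]),None,fx=1.25,fy=1.25))
E
```

```text
t: 14.7
eef_pos: [0.4598, -0.2705, 0.0578]
ee_rot: [-3.142, -0.0, -2.13]
force: [-1.3, 0.4, 0.4]
width: 0.0804
gripper_force: 0.0
t: 15.7
eef_pos: [0.4593, -0.2703, 0.2194]
ee_rot: [3.141, -0.0, -2.13]
force: [0.6, -0.1, -0.0]
width: 0.0877
gripper_force: 0.0
```

View pics/m6.png

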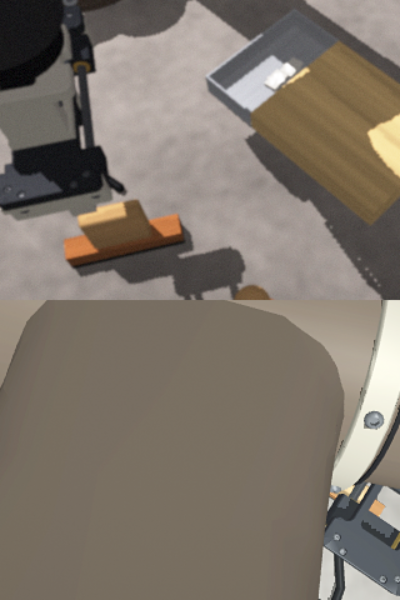

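The scraper stands upright in its old place, the gripper is clear of it, and both chips are in the tray at crop (285,75).

```bash
python3 -c "from station import job_done;print(job_done())"
```

```text
the job is handed in; nothing more can be done
None
```

Both chips are in the catch tray, wiped there with the scraper alone, and the scraper is back upright where it stood; the job was handed in at about 16 s of the 54 s, and no verdict was returned.

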